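# Slide the label plate out over the end of the display step

## Robot

A 6-joint arm with a two-finger parallel gripper is mounted at the origin on the work surface. World frame = base frame: x ahead of the robot, y to its left, z up, the work surface at z = 0. Lengths are in m, angles in rad, forces in N, time in s.
With the tool pointing down it reaches from about 0.375 to 0.975 m from the base axis. Payload 3.8 kg.
Tool frame: the origin (TCP) lies midway between the tips of the shut fingers; the grasp point (between the pads) lies 19 mm behind it; z points along the fingers, y is the line along which they close (so a half turn about z gives the same grasp; the last joint's range is limited). The gripper opens to 85 mm and grips with 20 to 120 N. Pads are 22 mm wide; open, the fingers measure 114 mm over their backs; the gripper's body (76 mm by 85 mm) begins 54 mm behind the grasp point. The pads swing forward as they close: fully open they stand 13 mm farther back than shut.
Start: joints at [-1.247, 0.264, 1.604, -0, 1.274, -0.037], TCP at [0.238, -0.632, 0.231] pointing down, gripper open.
Joint ranges: [-2.63, 2.63], [-0.94, 2.18], [0.31, 2.57], [-1.31, 4.45], [0, 2.66], [-2.55, 2.55]. Speed limits (rad/s): [2.57, 2.57, 3.14, 3.14, 3.14, 3.14].

## Interface

Orientations are given as a rotation vector (axis times angle).
In Python, from workcell import bot, imaging gives the robot as it stands.
- The arm moves only by the tool step_arm, never from a script. Its argument "series" is a list of rows, each an object of numbers: "grip": the closure, from -1 (fully open) to 1 (shut); "x", "y", "z": the shift along the tool's x, y, z normalised to -1 to 1, where 1 is 500 mm; "ax", "ay", "az": the turn, a rotation vector about the tool's x, y, z normalised to -1 to 1, where 1 is 30 degrees. A call has 1 to 12 rows; each row is the pose to reach, as a shift and turn from the pose commanded when the call began, along the tool's axes at that moment; what a row does not reach only later rows make up. A row lasts 1/10 s, in which the tool goes at most 50 mm and 8.59 degrees, less where a joint would pass 70% of its speed; a pose out of reach is approached as far as the arm can. A call with a number of a shift or a turn outside -1 to 1 is refused whole. A call with a gripper value outside its range is refused whole. The fingers move at their own pace and stop on an object; "force" is the grip in N (left out, the last holds). Time passes only in rows, so rows that repeat a pose let the fingers close. It gives the time, the measured TCP pose, the force, the opening and the grip force at its end, in the units of the state.
- bot.read_state(): the state, without advancing time (a new reading comes with each control period).
- imaging.read_camera(name): name is "scene" or "top" or "wrist"; returns a dict with "img" (420x560x3 uint8, red, green, blue), "fx", "fy", "cx", "cy" (pixels), "R" (3x3) and "t" (3): a world point X has camera coordinates R X + t. Camera axes: x right, y down, z forward; pixel columns grow to the right and rows downward; lengths in m; the calibration is good to about 2 mm. The wrist camera is an equidistant fisheye: a pixel r from the principal point sees the ray r / f radians off the axis. A picture is of the moment at which its call begins. There is no depth.
- bot.finish_job(): hands the job in; it is judged then, once.
The state is a dict: "time": time; "q": joint angles; "joint_vel": joint speeds; "joint_torque": joint torques, N m; "tool_pos": TCP position; "tcp_rot": TCP orientation; "wrist_force": force on the tool from outside, world axes, zero at the start; "torque": the same for the moment, N m; "width": opening from 0.0 (shut) to 1.0 (fully open); "grip_force": force on a finger pad.
Only numpy, scipy, OpenCV 4.12 (cv2) and the standard library are available. Lean on these libraries where they do the work, as an engineer would, in place of code of your own. Each camera call takes 0.05 s, during which the arm holds its last target. There are 200 camera calls.

## Task

On the low green display step lies a long blank white label plate. With the fingertips, first push it back until its long side lies up against the lip along the step's back edge, then push it along that lip towards the end of the step that has the low grey tray beside it (not the foam box), until about a third of the plate's length sticks out past the end of the step, so that its edge can be taken from below later. The plate is only pushed, never picked up, it stays flat on the step, and everything else stays where it is.

Things in the scene. Friction and masses are not known exactly. Their poses are not given: they have to be found in the camera images.
- plate: The long blank white label plate, plain plastic, a flat board 80 (its x) by 180 (its y) by 8 mm thick, about 0.12 kg, lying loose and flat on the step, slightly askew. Origin: centre of its underside; z up.
- step: The low green display step, a fixed solid block 200 (its x, depth) by 460 (its y, length) mm, its flat top 60 mm above the table. A lip 12 mm thick runs the full length of its back (+x) edge: the inner face of the lip is at x = +88 mm and its top is 74 mm above the table (14 mm above the step's top). The step's ends are at y = +230 and -230 mm. Origin: centre of its underside on the table; x points away from the robot towards the lip, y along its length, z up.
- foam_box: Closed white foam box, 235 x 200 mm and 120 mm high, fixed on the table, standing 15 mm beyond one end of the step and closing that end. It is at either end. Origin: centre of its underside; axes parallel to the step's.
- tray: Low open grey tray, 220 x 200 mm, rim 30 mm high, fixed on the table, standing 15 mm beyond the other end of the step, lower than the step's top, so that this end is free. Origin: centre of its underside; axes parallel to the step's.
- jar: Small jar with a steel cap, 42 mm diameter, 55 mm high, loose on the front of the step near its +y end; not to be moved. Origin: centre of its underside.
- tape: Small ring-shaped roll of tape, 48 mm diameter, 18 mm high, loose on the front of the step near its -y end; not to be moved. Origin: centre of its underside.
- short_plate: A shorter blank white plate, 70 x 110 x 8 mm, loose on the table in front of the step; not to be moved. Origin: centre of its underside.
- marker: Thick black marker pen with grey cap, about 118 mm long and 16 mm high, loose on the table in front of the step; not to be moved. Origin: underside, near the middle.
- pack: Clear-lidded white food pack, 150 x 105 x 34 mm, loose inside the tray; its top is below the step's top; not to be moved. Origin: centre of its underside.
Things that resemble listed ones, but are neither listed nor needed, are in the scene too. What is shaped like the plate but purple is not meant.

How it is judged:
On the way, in this order (a step that is already met when the one before it is completed fails the run):
1. the plate lies with its long side up against the back lip (within 8 mm and 0.08 rad), not yet sticking out (x of plate in the frame of step between 0.04 and 0.056 m and angle between the y axis of plate and the y axis of step, either way round below 0.08 rad and z of plate in the frame of step between 0.055 and 0.066 m and angle between plate's own z axis and vertical below 0.06 rad and y of plate in the frame of step between -0.14 and 0.14 m), for 0.2 s.
2. the plate, still along the lip, sticks out 40 to 80 mm past the end beside the tray (x of plate in the frame of step between 0.04 and 0.056 m and angle between the y axis of plate and the y axis of step, either way round below 0.08 rad and z of plate in the frame of step between 0.055 and 0.066 m and angle between plate's own z axis and vertical below 0.06 rad and ((y of tray in the frame of step above 0 m and y of plate in the frame of step between 0.18 and 0.22 m) or (y of tray in the frame of step below 0 m and y of plate in the frame of step between -0.22 and -0.18 m))), for 0.2 s.
At the end, for the whole second after the job is handed in: The plate lies still and flat on the step, its long side along the back lip (gap at its middle at most 8 mm, within 0.08 rad of parallel), and 40 to 80 mm of its 180 mm length stick out past the end of the step beside the tray; no other thing has moved 20 mm (all of step 2 and linear speed of plate below 0.01 m/s and angular speed of plate below 0.1 rad/s and distance of each of jar, tape, short_plate, marker, pack from where it was at the start of the episode below 0.02 m); the robot touches nothing.
It fails at once if the plate is lifted more than 10 mm off the step, tipped up or dropped off it (z of plate in the frame of step above 0.07 m or z of plate in the frame of step below 0.045 m or angle between plate's own z axis and vertical above 0.15 rad).
It fails at once if another thing is moved by 20 mm or more (distance of any of jar, tape, short_plate, marker, pack from where it was at the start of the episode above 0.02 m).
It also fails if it takes over 53 s, if anything falls off the work surface, if the arm or the gripper's body presses on something with over 40 N, if the wrist force passes 120 N, or if a joint passes its speed limit or range.

## Working session

There is one attempt and no reset: what is moved stays moved. The work goes in short steps, Python scripts to look and compute and a tool call to move; the robot and the scene stay as the last step left them, time stands still between calls to the robot, and variables do not carry over. Pictures are saved under pics/ and viewed, at most 10 in all, crops included, and the job is handed in when it is done.

Besides the shell and the picture viewer there is one more tool, called after "Call:" as name(argument=value, ...) on one line, values as JSON. step_arm: Moves the arm, as the interface text tells. Scaled input: -1 to 1 covers 500 mm each way for a shift and 30 degrees each way for a turn. Its arguments: {"type":"object","properties":{"series":{"type":"array","items":{"type":"object","properties":{"grip":{"type":"number"},"x":{"type":"number","minimum":-1,"maximum":1},"y":{"type":"number","minimum":-1,"maximum":1},"z":{"type":"number","minimum":-1,"maximum":1},"ax":{"type":"number","minimum":-1,"maximum":1},"ay":{"type":"number","minimum":-1,"maximum":1},"az":{"type":"number","minimum":-1,"maximum":1}}}},"force":{"type":"number"}},"required":["series"]}

```bash
mkdir -p pics
python3 - <<'E'
from workcell import bot, imaging
import cv2,pickle
d={}
for n in("top","scene"):
    c=imaging.read_camera(n);d[n]=c
    cv2.imwrite(f"pics/{n}0.png",c["img"][:,:,::-1])
    print(n,c["fx"],c["cx"],c["cy"],c["R"],c["t"])
pickle.dump(d,open("d0.pkl","wb"))
s=bot.read_state();print(s["tool_pos"],s["tcp_rot"],s["time"])
E
```

```text
top 394.08836345863017 278.1137001984516 212.40749358450984 [[ 0.01946501 -0.99978319 -0.0073951 ]
 [-0.99303691 -0.01847309 -0.11634621]
 [ 0.11618438  0.00960829 -0.99318119]] [0.03123325 0.60246812 0.98044967]
scene 509.56477249461983 285.5640748759205 213.934413626705 [[ 0.18834311  0.98207123 -0.00793483]
 [ 0.73305844 -0.14595457 -0.66432115]
 [-0.65356882  0.11930362 -0.74740514]] [-0.14069344 -0.35816632  1.55271078]
[ 0.2380604  -0.6309203   0.23006483] [-3.08861790e+00 -5.63298307e-01  5.16177327e-04] 0.1
```

View pics/top0.png

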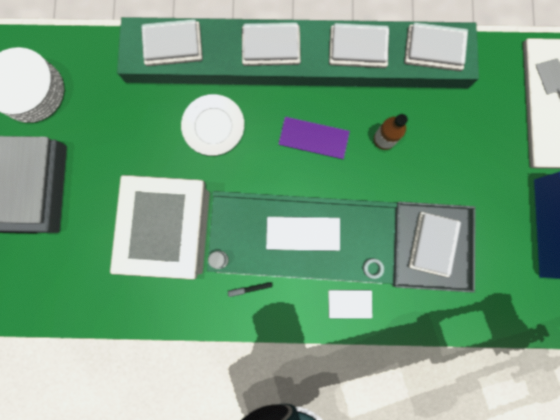

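View pics/scene0.png

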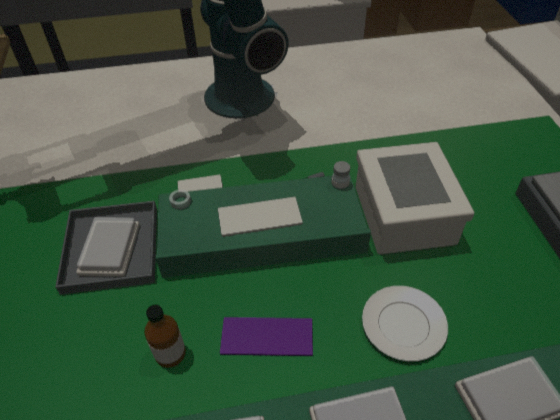

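The white plates in the top view are the long one on the step (303,233) and the short one on the table (350,304). The purple one (314,138) is excluded by its colour. The one on the green step is the target. The tray is on the right (435,245), at the step's -y end. The jar is at (218,260) and the tape at (374,268).

```bash
cat > h.py <<'E'
import numpy as np,cv2
def ray(c,uv,z):
    uv=np.atleast_2d(uv).astype(float)
    d=np.c_[(uv[:,0]-c["cx"])/c["fx"],(uv[:,1]-c["cy"])/c["fy"],np.ones(len(uv))]@c["R"]
    o=-c["R"].T@c["t"]
    return o+d*((z-o[2])/d[:,2])[:,None]
def plate(c,near,z=.068,dbg=None,win=90):
    im=c["img"];m=((im.min(2)>120)).astype(np.uint8)
    n,l,s,ce=cv2.connectedComponentsWithStats(m)
    ok=[i for i in range(1,n) if 300<s[i,4]<6000]
    i=min(ok,key=lambda i:np.hypot(*(ce[i]-near)))
    cs,_=cv2.findContours((l==i).astype(np.uint8),cv2.RETR_EXTERNAL,cv2.CHAIN_APPROX_NONE)
    P=ray(c,cs[0][:,0],z)[:,:2]
    (cx,cy),(w,h),a=cv2.minAreaRect((P*1000).astype(np.float32))
    box=cv2.boxPoints(((cx,cy),(w,h),a))
    e=max((box[1]-box[0],box[2]-box[1]),key=np.linalg.norm)
    th=np.degrees(np.arctan2(e[1],e[0]))%180
    return ce[i],(cx,cy),sorted((w,h)),th-90
E
python3 - <<'E'
import pickle,cv2,numpy as np
from h import *
d=pickle.load(open("d0.pkl","rb"))
for n,near in(("top",(303,233)),("scene",(260,215))):
    print(n,plate(d[n],near))
t=d["top"]
np.set_printoptions(precision=4,suppress=True)
# green step mask in top: print candidate edge pixels
im=t["img"].astype(int);m=((im[:,:,1]-im[:,:,2]<45)&(im[:,:,1]>im[:,:,0]+25)&(im[:,:,1]<140)).astype(np.uint8)*255
cv2.imwrite("pics/m.png",m)
a=cv2.resize(t["img"][170:320,190:490],None,fx=2.6,fy=2.6,interpolation=cv2.INTER_CUBIC)[:,:,::-1]
b=cv2.resize(d["scene"]["img"][150:290,130:400],(780,200*2-190),interpolation=cv2.INTER_CUBIC)[:,:,::-1]
b=cv2.resize(b,(a.shape[1],205))
cv2.imwrite("pics/c0.png",np.vstack([a,b]))
for uv,z in(((374,268),.078),((218,260),.115),((396,204),.074),((394,284),.06),((211,194),.074)): print(uv,ray(t,uv,z))
E
```

```text
top (array([303.0796216 , 233.32282223]), (547.0577392578125, -19.961341857910156), [84.31713104248047, 183.7145233154297], np.float32(0.06982422))
scene (array([258.679941  , 215.14847591]), (548.1521606445312, -21.605567932128906), [76.4871597290039, 178.46299743652344], np.float32(0.07395172))
(374, 268) [[ 0.4654 -0.1927  0.078 ]]
(218, 260) [[0.4776 0.1806 0.115 ]]
(396, 204) [[ 0.6237 -0.2495  0.074 ]]
(394, 284) [[ 0.4271 -0.2456  0.06  ]]
(211, 194) [[0.6404 0.2107 0.074 ]]
```

View pics/c0.png

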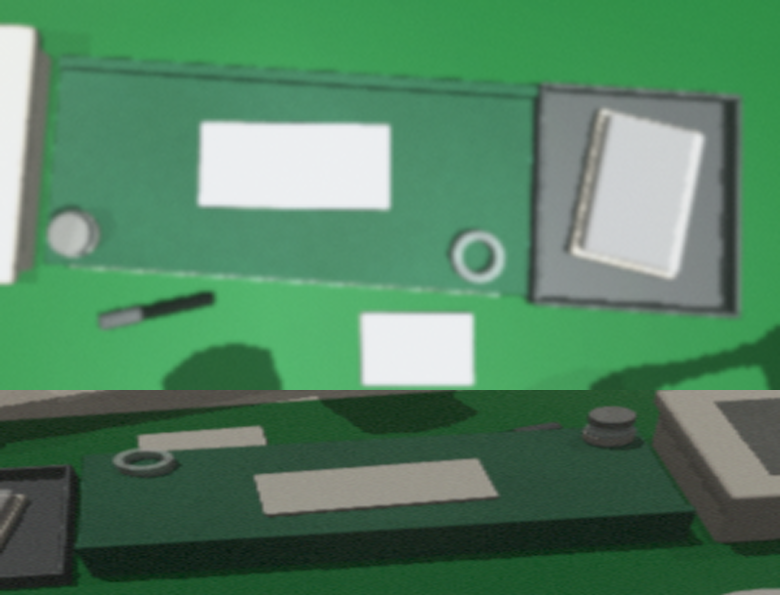

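The crop shows the long white plate lying on the green step, about 2° off the step's axis. The tray with its pack is at the -y end, the tape is in front at crop (478,256), and the jar is at crop (73,233). From the corners, the step centre is about (0.533,-0.017) with yaw about -2.1°. The plate centre in the step frame is about (0.014,-0.003). I'll hover in front of the plate with the fingers open and the tool aligned to the step.

Call:
step_arm(series=[{"x": 0.88,"y": -0.975,"z": 0,"az": 0.76,"grip": -1},{"x": 0.88,"y": -0.975,"z": 0,"az": 0.76,"grip": -1},{"x": 0.88,"y": -0.975,"z": 0,"az": 0.76,"grip": -1},{"x": 0.88,"y": -0.975,"z": 0,"az": 0.76,"grip": -1},{"x": 0.88,"y": -0.975,"z": 0,"az": 0.76,"grip": -1},{"x": 0.88,"y": -0.975,"z": 0,"az": 0.76,"grip": -1},{"x": 0.88,"y": -0.975,"z": 0,"az": 0.76,"grip": -1},{"x": 0.88,"y": -0.975,"z": 0,"az": 0.76,"grip": -1},{"x": 0.88,"y": -0.975,"z": 0,"az": 0.76,"grip": -1},{"x": 0.88,"y": -0.975,"z": 0,"az": 0.76,"grip": -1},{"x": 0.88,"y": -0.975,"z": 0,"az": 0.76,"grip": -1},{"x": 0.88,"y": -0.975,"z": 0,"az": 0.76,"grip": -1}])

```text
validation failed for argument at $.se...
```

Call:
step_arm(series=[{"x": 0.88,"y": -0.975,"z": 0.0,"ax": 0.0,"ay": 0.0,"az": 0.76,"grip": -1.0}])

```text
time: 0.2
tool_pos: [0.2548, -0.5881, 0.2296]
tcp_rot: [3.124, 0.321, -0.002]
wrist_force: [2.0, 0.5, 0.1]
width: 1.0
grip_force: 0.0
```

Call:
step_arm(series=[{"x": 0.67,"y": -0.98,"z": 0.0,"ax": 0.0,"ay": 0.0,"az": 0.46,"grip": -1.0},{"x": 0.67,"y": -0.98,"z": 0.0,"ax": 0.0,"ay": 0.0,"az": 0.46,"grip": -1.0},{"x": 0.67,"y": -0.98,"z": 0.0,"ax": 0.0,"ay": 0.0,"az": 0.46,"grip": -1.0},{"x": 0.67,"y": -0.98,"z": 0.0,"ax": 0.0,"ay": 0.0,"az": 0.46,"grip": -1.0},{"x": 0.67,"y": -0.98,"z": 0.0,"ax": 0.0,"ay": 0.0,"az": 0.46,"grip": -1.0},{"x": 0.67,"y": -0.98,"z": 0.0,"ax": 0.0,"ay": 0.0,"az": 0.46,"grip": -1.0},{"x": 0.67,"y": -0.98,"z": 0.0,"ax": 0.0,"ay": 0.0,"az": 0.46,"grip": -1.0},{"x": 0.67,"y": -0.98,"z": 0.0,"ax": 0.0,"ay": 0.0,"az": 0.46,"grip": -1.0},{"x": 0.67,"y": -0.98,"z": 0.0,"ax": 0.0,"ay": 0.0,"az": 0.46,"grip": -1.0},{"x": 0.67,"y": -0.98,"z": 0.0,"ax": 0.0,"ay": 0.0,"az": 0.46,"grip": -1.0},{"x": 0.67,"y": -0.98,"z": 0.0,"ax": 0.0,"ay": 0.0,"az": 0.46,"grip": -1.0},{"x": 0.67,"y": -0.98,"z": 0.0,"ax": 0.0,"ay": 0.0,"az": 0.46,"grip": -1.0}])

```text
time: 1.4
tool_pos: [0.4817, -0.0333, 0.2311]
tcp_rot: [-3.141, 0.046, 0.0]
wrist_force: [0.2, 0.1, -0.3]
width: 0.999
grip_force: 0.0
```

Run:
```python
from workcell import imaging
import cv2
c=imaging.read_camera("wrist");cv2.imwrite("pics/w1.png",c["img"][:,:,::-1])
```

Call:
step_arm(series=[{"x": -0.008,"y": -0.03,"z": 0.1,"ax": 0.0,"ay": 0.0,"az": 0.013,"grip": -1.0},{"x": -0.008,"y": -0.03,"z": 0.2,"ax": 0.0,"ay": 0.0,"az": 0.013,"grip": -1.0},{"x": -0.008,"y": -0.03,"z": 0.26,"ax": 0.0,"ay": 0.0,"az": 0.013,"grip": -1.0},{"x": -0.008,"y": -0.03,"z": 0.26,"ax": 0.0,"ay": 0.0,"az": 0.013,"grip": -1.0},{"x": -0.008,"y": -0.03,"z": 0.26,"ax": 0.0,"ay": 0.0,"az": 0.013,"grip": -1.0}])

```text
time: 1.95
tool_pos: [0.4776, -0.0207, 0.1012]
tcp_rot: [-3.141, 0.058, 0.003]
wrist_force: [0.8, -0.1, 0.7]
width: 0.997
grip_force: 0.0
```

View pics/w1.png

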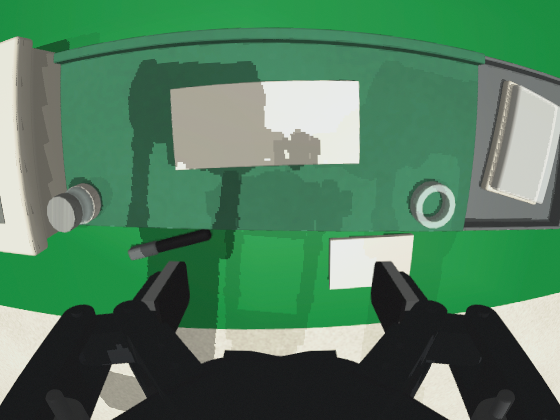

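The wrist view shows the plate at (265,125) ahead of the open fingers, with the tape at (432,204) and jar at (75,205) well outside their path. I'll descend in front of the plate.

Call:
step_arm(series=[{"x": 0.0,"y": 0.0,"z": 0.05,"ax": 0.0,"ay": 0.0,"az": 0.0,"grip": -1.0},{"x": 0.0,"y": 0.0,"z": 0.08,"ax": 0.0,"ay": 0.0,"az": 0.0,"grip": -1.0},{"x": 0.0,"y": 0.0,"z": 0.09,"ax": 0.0,"ay": 0.0,"az": 0.0,"grip": -1.0},{"x": 0.0,"y": 0.0,"z": 0.1,"ax": 0.0,"ay": 0.0,"az": 0.0,"grip": -1.0},{"x": 0.0,"y": 0.0,"z": 0.1,"ax": 0.0,"ay": 0.0,"az": 0.0,"grip": -1.0}])

```text
time: 2.45
tool_pos: [0.4792, -0.0209, 0.0525]
tcp_rot: [3.141, -0.058, 0.003]
wrist_force: [0.3, -0.0, 0.1]
width: 0.999
grip_force: 0.0
```

Call:
step_arm(series=[{"x": 0.01,"y": 0.0,"z": 0.003,"ax": 0.0,"ay": 0.0,"az": 0.0,"grip": -1.0},{"x": 0.02,"y": 0.0,"z": 0.003,"ax": 0.0,"ay": 0.0,"az": 0.0,"grip": -1.0},{"x": 0.03,"y": 0.0,"z": 0.003,"ax": 0.0,"ay": 0.0,"az": 0.0,"grip": -1.0},{"x": 0.038,"y": 0.0,"z": 0.003,"ax": 0.0,"ay": 0.0,"az": 0.0,"grip": -1.0},{"x": 0.046,"y": 0.0,"z": 0.003,"ax": 0.0,"ay": 0.0,"az": 0.0,"grip": -1.0},{"x": 0.054,"y": 0.0,"z": 0.003,"ax": 0.0,"ay": 0.0,"az": 0.0,"grip": -1.0},{"x": 0.062,"y": 0.0,"z": 0.003,"ax": 0.0,"ay": 0.0,"az": 0.0,"grip": -1.0},{"x": 0.07,"y": 0.0,"z": 0.003,"ax": 0.0,"ay": 0.0,"az": 0.0,"grip": -1.0},{"x": 0.07,"y": 0.0,"z": 0.003,"ax": 0.0,"ay": 0.0,"az": 0.0,"grip": -1.0}])

```text
time: 3.35
tool_pos: [0.5139, -0.022, 0.0499]
tcp_rot: [3.141, -0.058, 0.001]
wrist_force: [-0.7, -0.8, -0.1]
width: 0.998
grip_force: 0.0
```

Run:
```python
from workcell import imaging
import cv2
from h import *
c=imaging.read_camera("scene");cv2.imwrite("pics/s2.png",cv2.resize(c["img"][100:300,50:450],(800,400))[:,:,::-1])
print(plate(c,(258,222)))
```

```text
(array([235.71778351, 225.57345361]), (563.993896484375, -72.46804809570312), [75.5828857421875, 79.77079772949219], np.float32(-2.3621826))
```

View pics/s2.png

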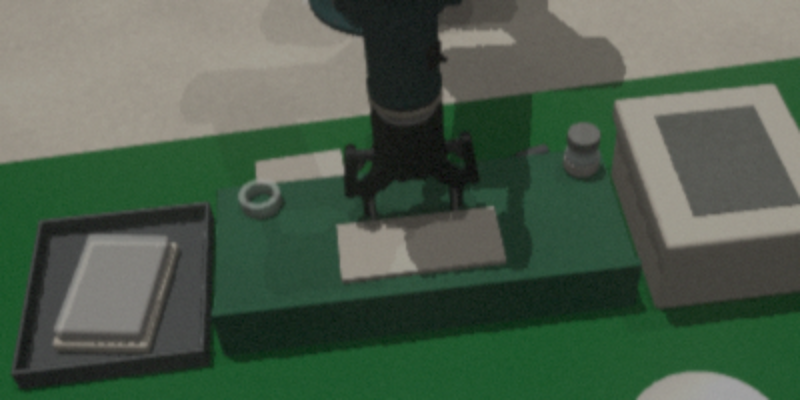

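The plate is now square to the step with both fingers on its front edge. About 16 mm remain to the lip.

Call:
step_arm(series=[{"x": 0.006,"y": 0.0,"z": 0.0,"ax": 0.0,"ay": 0.0,"az": 0.0,"grip": -1.0},{"x": 0.012,"y": 0.0,"z": 0.0,"ax": 0.0,"ay": 0.0,"az": 0.0,"grip": -1.0},{"x": 0.018,"y": 0.0,"z": 0.0,"ax": 0.0,"ay": 0.0,"az": 0.0,"grip": -1.0},{"x": 0.024,"y": 0.0,"z": 0.0,"ax": 0.0,"ay": 0.0,"az": 0.0,"grip": -1.0},{"x": 0.024,"y": 0.0,"z": 0.0,"ax": 0.0,"ay": 0.0,"az": 0.0,"grip": -1.0}])

```text
time: 3.9
tool_pos: [0.5257, -0.0224, 0.0499]
tcp_rot: [3.141, -0.058, 0.001]
wrist_force: [-0.6, 0.2, -0.5]
width: 1.001
grip_force: 0.0
```

Call:
step_arm(series=[{"x": 0.003,"y": 0.0,"z": 0.0,"ax": 0.0,"ay": 0.0,"az": 0.0,"grip": -1.0},{"x": 0.004,"y": 0.0,"z": 0.0,"ax": 0.0,"ay": 0.0,"az": 0.0,"grip": -1.0},{"x": 0.004,"y": 0.0,"z": 0.0,"ax": 0.0,"ay": 0.0,"az": 0.0,"grip": -1.0}])

```text
time: 4.2
tool_pos: [0.5271, -0.0224, 0.0498]
tcp_rot: [3.141, -0.058, 0.0]
wrist_force: [-0.7, -0.2, 0.1]
width: 1.004
grip_force: 0.2
```

Both readings are still under 1 N, so the plate hasn't reached the lip. I'll continue in 2 mm steps.

Call:
step_arm(series=[{"x": 0.004,"y": 0.0,"z": 0.0,"ax": 0.0,"ay": 0.0,"az": 0.0,"grip": -1.0},{"x": 0.004,"y": 0.0,"z": 0.0,"ax": 0.0,"ay": 0.0,"az": 0.0,"grip": -1.0}])

```text
time: 4.4
tool_pos: [0.5293, -0.0225, 0.0499]
tcp_rot: [3.141, -0.058, 0.001]
wrist_force: [1.1, -0.7, -0.1]
width: 0.997
grip_force: 0.0
```

Call:
step_arm(series=[{"x": 0.004,"y": 0.0,"z": 0.0,"ax": 0.0,"ay": 0.0,"az": 0.0,"grip": -1.0},{"x": 0.004,"y": 0.0,"z": 0.0,"ax": 0.0,"ay": 0.0,"az": 0.0,"grip": -1.0}])

```text
time: 4.6
tool_pos: [0.5314, -0.0226, 0.0498]
tcp_rot: [3.141, -0.058, 0.001]
wrist_force: [0.4, 0.4, -0.2]
width: 1.005
grip_force: 0.0
```

Call:
step_arm(series=[{"x": 0.003,"y": 0.0,"z": 0.0,"ax": 0.0,"ay": 0.0,"az": 0.0,"grip": -1.0},{"x": 0.003,"y": 0.0,"z": 0.0,"ax": 0.0,"ay": 0.0,"az": 0.0,"grip": -1.0}])

```text
time: 4.8
tool_pos: [0.5328, -0.0226, 0.0498]
tcp_rot: [-3.141, 0.058, -0.001]
wrist_force: [0.1, 0.1, -0.6]
width: 0.999
grip_force: 0.0
```

Run:
```python
from workcell import imaging
import cv2,numpy as np
c=imaging.read_camera("scene");w=imaging.read_camera("wrist")
a=cv2.resize(c["img"][190:280,150:390],(800,300),interpolation=cv2.INTER_CUBIC)
b=cv2.resize(w["img"][0:210,:],(800,300))
cv2.imwrite("pics/s3.png",np.vstack([a,b])[:,:,::-1])
```

```text
(no output)
```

View pics/s3.png

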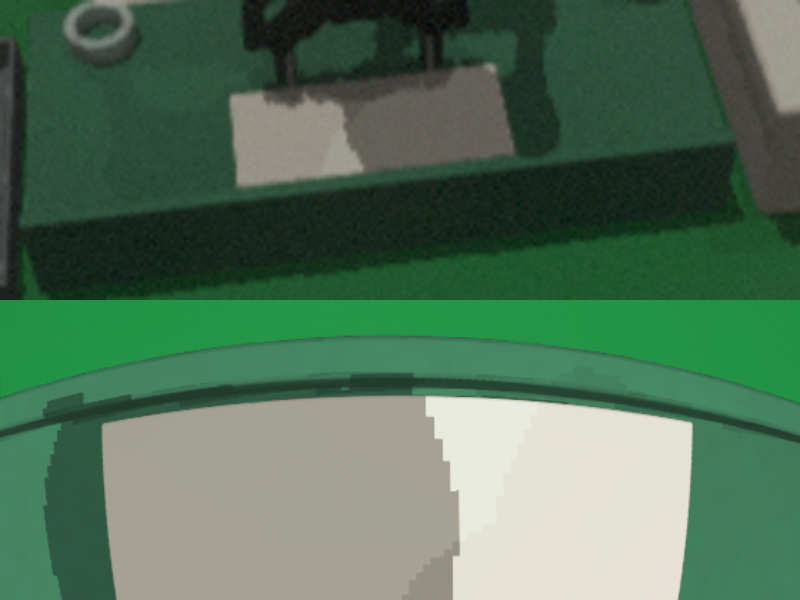

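The wrist view (lower half) shows the plate's back edge at row ~396 and the lip's foot at ~388, so the gap is only 2–3 mm and even along the length. I'll close it.

Call:
step_arm(series=[{"x": 0.004,"y": 0.0,"z": 0.0,"ax": 0.0,"ay": 0.0,"az": 0.0,"grip": -1.0},{"x": 0.004,"y": 0.0,"z": 0.0,"ax": 0.0,"ay": 0.0,"az": 0.0,"grip": -1.0}])

```text
time: 5.1
tool_pos: [0.5348, -0.0227, 0.0498]
tcp_rot: [3.141, -0.058, 0.001]
wrist_force: [0.5, 0.6, -0.6]
width: 1.0
grip_force: 0.0
```

Call:
step_arm(series=[{"x": 0.003,"y": 0.0,"z": 0.0,"ax": 0.0,"ay": 0.0,"az": 0.0,"grip": -1.0},{"x": 0.003,"y": 0.0,"z": 0.0,"ax": 0.0,"ay": 0.0,"az": 0.0,"grip": -1.0}])

```text
time: 5.3
tool_pos: [0.5358, -0.0227, 0.0497]
tcp_rot: [-3.141, 0.058, 0.001]
wrist_force: [-1.6, 0.8, 1.2]
width: 1.003
grip_force: 0.8
```

Call:
step_arm(series=[{"x": 0.002,"y": 0.0,"z": 0.0,"ax": 0.0,"ay": 0.0,"az": 0.0,"grip": -1.0},{"x": 0.002,"y": 0.0,"z": 0.0,"ax": 0.0,"ay": 0.0,"az": 0.0,"grip": -1.0},{"x": 0.002,"y": 0.0,"z": 0.0,"ax": 0.0,"ay": 0.0,"az": 0.0,"grip": -1.0}])

```text
time: 5.6
tool_pos: [0.5359, -0.0226, 0.0495]
tcp_rot: [-3.141, 0.058, 0.003]
wrist_force: [-5.7, 0.2, 2.9]
width: 1.0
grip_force: 2.6
```

Contact with the lip is confirmed (-5.7 N). I'll back off, lift, shut the fingers and go to the plate's +y end.

Call:
step_arm(series=[{"x": -0.02,"y": 0.0,"z": 0.0,"ax": 0.0,"ay": 0.0,"az": 0.0,"grip": -1.0},{"x": -0.03,"y": 0.0,"z": 0.0,"ax": 0.0,"ay": 0.0,"az": 0.0,"grip": -1.0},{"x": -0.03,"y": 0.0,"z": -0.07,"ax": 0.0,"ay": 0.0,"az": 0.0,"grip": -1.0},{"x": -0.03,"y": 0.0,"z": -0.14,"ax": 0.0,"ay": 0.0,"az": 0.0,"grip": -1.0},{"x": -0.03,"y": 0.0,"z": -0.14,"ax": 0.0,"ay": 0.0,"az": 0.0,"grip": 1.0},{"x": 0.03,"y": -0.1,"z": -0.14,"ax": 0.0,"ay": 0.0,"az": 0.0,"grip": 1.0},{"x": 0.083,"y": -0.18,"z": -0.14,"ax": 0.0,"ay": 0.0,"az": 0.0,"grip": 1.0},{"x": 0.083,"y": -0.255,"z": -0.14,"ax": 0.0,"ay": 0.0,"az": 0.0,"grip": 1.0},{"x": 0.083,"y": -0.255,"z": -0.14,"ax": 0.0,"ay": 0.0,"az": 0.0,"grip": 1.0},{"x": 0.083,"y": -0.255,"z": -0.14,"ax": 0.0,"ay": 0.0,"az": 0.0,"grip": 1.0},{"x": 0.083,"y": -0.255,"z": -0.14,"ax": 0.0,"ay": 0.0,"az": 0.0,"grip": 1.0}])

```text
time: 6.7
tool_pos: [0.5825, 0.1024, 0.1191]
tcp_rot: [3.14, -0.058, -0.001]
wrist_force: [0.0, -1.0, -0.2]
width: 0.005
grip_force: 0.0
```

Run:
```python
from workcell import imaging
import cv2,numpy as np
from h import *
c=imaging.read_camera("scene");w=imaging.read_camera("wrist")
print(plate(c,(258,230)))
a=cv2.resize(c["img"][150:285,130:400],(600,300),interpolation=cv2.INTER_CUBIC)
b=cv2.resize(w["img"][0:280,:],(600,300))
cv2.imwrite("pics/s4.png",np.vstack([a,b])[:,:,::-1])
```

```text
(array([258.57744361, 227.88421053]), (584.8626098632812, -24.19024658203125), [74.51261138916016, 178.30496215820312], np.float32(-2.24691))
```

View pics/s4.png

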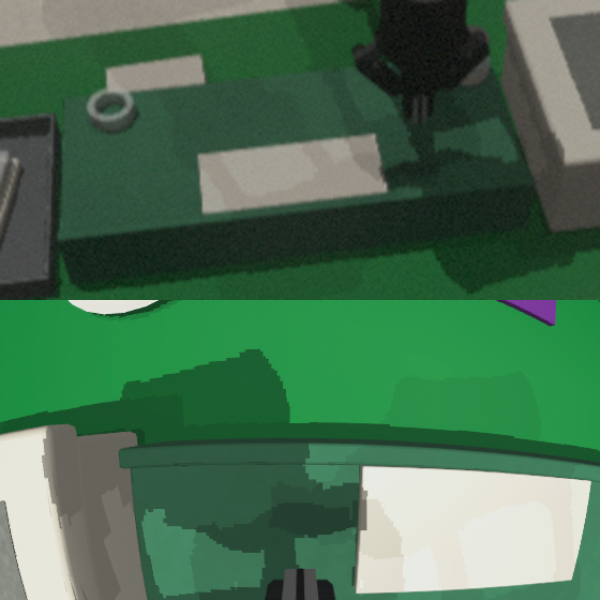

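The plate is along the lip at (0.585,-0.024), yaw -2.2°. The scene view shows it at crop (290,173) against the lip, and the shut fingers at crop (420,115) are clear of its +y end. I'll descend and push along the lip.

Call:
step_arm(series=[{"x": 0.012,"y": 0.0,"z": 0.06,"ax": 0.0,"ay": 0.0,"az": 0.0,"grip": 1.0},{"x": 0.012,"y": 0.0,"z": 0.1,"ax": 0.0,"ay": 0.0,"az": 0.0,"grip": 1.0},{"x": 0.012,"y": 0.0,"z": 0.111,"ax": 0.0,"ay": 0.0,"az": 0.0,"grip": 1.0},{"x": 0.012,"y": 0.0,"z": 0.111,"ax": 0.0,"ay": 0.0,"az": 0.0,"grip": 1.0},{"x": 0.012,"y": 0.02,"z": 0.111,"ax": 0.0,"ay": 0.0,"az": 0.0,"grip": 1.0},{"x": 0.012,"y": 0.035,"z": 0.111,"ax": 0.0,"ay": 0.0,"az": 0.0,"grip": 1.0},{"x": 0.012,"y": 0.05,"z": 0.111,"ax": 0.0,"ay": 0.0,"az": 0.0,"grip": 1.0},{"x": 0.012,"y": 0.065,"z": 0.111,"ax": 0.0,"ay": 0.0,"az": 0.0,"grip": 1.0},{"x": 0.012,"y": 0.08,"z": 0.111,"ax": 0.0,"ay": 0.0,"az": 0.0,"grip": 1.0}])

```text
time: 7.7
tool_pos: [0.5881, 0.0623, 0.0649]
tcp_rot: [-3.141, 0.058, -0.002]
wrist_force: [0.2, 1.3, 0.9]
width: 0.002
grip_force: 0.5
```

```bash
cat > look.py <<'E'
from workcell import imaging,bot
from h import *
c=imaging.read_camera("scene")
print(plate(c,(250,230)))
E
python3 look.py
```

```text
(array([248.75058005, 228.91009281]), (584.2567749023438, -37.66496276855469), [74.70277404785156, 173.43663024902344], np.float32(-2.2274399))
```

Call:
step_arm(series=[{"x": 0.0,"y": 0.015,"z": 0.0,"ax": 0.0,"ay": 0.0,"az": 0.0,"grip": 1.0},{"x": 0.0,"y": 0.03,"z": 0.0,"ax": 0.0,"ay": 0.0,"az": 0.0,"grip": 1.0},{"x": 0.0,"y": 0.045,"z": 0.0,"ax": 0.0,"ay": 0.0,"az": 0.0,"grip": 1.0},{"x": 0.0,"y": 0.06,"z": 0.0,"ax": 0.0,"ay": 0.0,"az": 0.0,"grip": 1.0},{"x": 0.0,"y": 0.075,"z": 0.0,"ax": 0.0,"ay": 0.0,"az": 0.0,"grip": 1.0},{"x": 0.0,"y": 0.09,"z": 0.0,"ax": 0.0,"ay": 0.0,"az": 0.0,"grip": 1.0},{"x": 0.0,"y": 0.1,"z": 0.0,"ax": 0.0,"ay": 0.0,"az": 0.0,"grip": 1.0},{"x": 0.0,"y": 0.1,"z": 0.0,"ax": 0.0,"ay": 0.0,"az": 0.0,"grip": 1.0}])

```text
time: 8.55
tool_pos: [0.5857, 0.012, 0.0642]
tcp_rot: [3.141, -0.059, -0.0]
wrist_force: [-0.1, 0.5, -0.3]
width: -0.001
grip_force: 0.0
```

```bash
python3 look.py
```

```text
(array([224.73969376, 231.91283863]), (582.7207641601562, -89.11640167236328), [73.27288055419922, 171.87185668945312], np.float32(-2.2261887))
```

Call:
step_arm(series=[{"x": 0.0,"y": 0.02,"z": 0.0,"ax": 0.0,"ay": 0.0,"az": 0.0,"grip": 1.0},{"x": 0.0,"y": 0.04,"z": 0.0,"ax": 0.0,"ay": 0.0,"az": 0.0,"grip": 1.0},{"x": 0.0,"y": 0.06,"z": 0.0,"ax": 0.0,"ay": 0.0,"az": 0.0,"grip": 1.0},{"x": 0.0,"y": 0.08,"z": 0.0,"ax": 0.0,"ay": 0.0,"az": 0.0,"grip": 1.0},{"x": 0.0,"y": 0.1,"z": 0.0,"ax": 0.0,"ay": 0.0,"az": 0.0,"grip": 1.0},{"x": 0.0,"y": 0.12,"z": 0.0,"ax": 0.0,"ay": 0.0,"az": 0.0,"grip": 1.0},{"x": 0.0,"y": 0.14,"z": 0.0,"ax": 0.0,"ay": 0.0,"az": 0.0,"grip": 1.0},{"x": 0.0,"y": 0.16,"z": 0.0,"ax": 0.0,"ay": 0.0,"az": 0.0,"grip": 1.0},{"x": 0.0,"y": 0.18,"z": 0.0,"ax": 0.0,"ay": 0.0,"az": 0.0,"grip": 1.0},{"x": 0.0,"y": 0.19,"z": 0.0,"ax": 0.0,"ay": 0.0,"az": 0.0,"grip": 1.0},{"x": 0.0,"y": 0.19,"z": 0.0,"ax": 0.0,"ay": 0.0,"az": 0.0,"grip": 1.0}])

```text
time: 9.7
tool_pos: [0.5824, -0.0829, 0.0644]
tcp_rot: [3.141, -0.059, 0.0]
wrist_force: [0.4, 0.2, -0.5]
width: 0.0
grip_force: 0.0
```

```bash
sed -i 's/(250,230)/(180,240)/' look.py
cat >> look.py <<'E'
cv2.imwrite("pics/s5.png",cv2.resize(c["img"][150:300,50:350],(800,400),interpolation=cv2.INTER_CUBIC)[:,:,::-1])
E
python3 look.py
```

```text
(array([178.08031401, 238.13707729]), (577.4135131835938, -185.31082153320312), [78.8498306274414, 172.28228759765625], np.float32(-0.64704895))
```

View pics/s5.png

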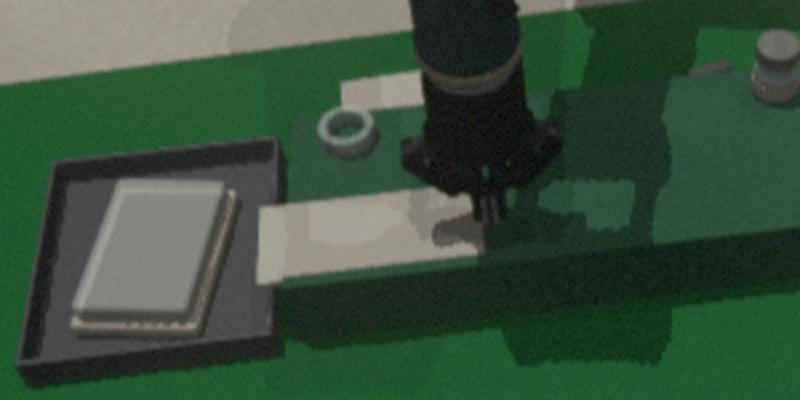

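About 22 mm now sticks out past the end: the plate end is at crop (258,245) and the step end at (285,245). It is still against the lip. I'll push 37 mm more.

Call:
step_arm(series=[{"x": 0.0,"y": 0.015,"z": 0.0,"ax": 0.0,"ay": 0.0,"az": 0.0,"grip": 1.0},{"x": 0.0,"y": 0.03,"z": 0.0,"ax": 0.0,"ay": 0.0,"az": 0.0,"grip": 1.0},{"x": 0.0,"y": 0.045,"z": 0.0,"ax": 0.0,"ay": 0.0,"az": 0.0,"grip": 1.0},{"x": 0.0,"y": 0.06,"z": 0.0,"ax": 0.0,"ay": 0.0,"az": 0.0,"grip": 1.0},{"x": 0.0,"y": 0.07,"z": 0.0,"ax": 0.0,"ay": 0.0,"az": 0.0,"grip": 1.0},{"x": 0.0,"y": 0.075,"z": 0.0,"ax": 0.0,"ay": 0.0,"az": 0.0,"grip": 1.0},{"x": 0.0,"y": 0.075,"z": 0.0,"ax": 0.0,"ay": 0.0,"az": 0.0,"grip": 1.0},{"x": 0.0,"y": 0.075,"z": 0.0,"ax": 0.0,"ay": 0.0,"az": 0.0,"grip": 1.0}])

```text
time: 10.55
tool_pos: [0.581, -0.1196, 0.0643]
tcp_rot: [3.141, -0.058, 0.0]
wrist_force: [-0.5, 0.0, 0.1]
width: -0.001
grip_force: 0.0
```

Call:
step_arm(series=[{"x": 0.0,"y": -0.02,"z": 0.0,"ax": 0.0,"ay": 0.0,"az": 0.0,"grip": 1.0},{"x": 0.0,"y": -0.05,"z": 0.0,"ax": 0.0,"ay": 0.0,"az": 0.0,"grip": 1.0},{"x": 0.0,"y": -0.08,"z": -0.08,"ax": 0.0,"ay": 0.0,"az": 0.0,"grip": 1.0},{"x": 0.0,"y": -0.08,"z": -0.18,"ax": 0.0,"ay": 0.0,"az": 0.0,"grip": 1.0},{"x": 0.0,"y": -0.08,"z": -0.28,"ax": 0.0,"ay": 0.0,"az": 0.0,"grip": 1.0},{"x": 0.0,"y": -0.08,"z": -0.28,"ax": 0.0,"ay": 0.0,"az": 0.0,"grip": 1.0},{"x": 0.0,"y": -0.08,"z": -0.28,"ax": 0.0,"ay": 0.0,"az": 0.0,"grip": 1.0}])

```text
time: 11.25
tool_pos: [0.5838, -0.0784, 0.2067]
tcp_rot: [3.141, -0.056, 0.007]
wrist_force: [-0.2, 0.3, -0.5]
width: 0.003
grip_force: 0.0
```

Run:
```python
from workcell import imaging
from h import *
c=imaging.read_camera("scene");t=imaging.read_camera("top");w=imaging.read_camera("wrist")
print(plate(c,(160,240)),plate(t,(380,225)))
f=lambda a,s:cv2.resize(a,s,interpolation=cv2.INTER_CUBIC)
cv2.imwrite("pics/s6.png",np.vstack([np.hstack([f(c["img"][150:300,50:350],(400,200)),f(t["img"][170:320,190:490],(400,200))]),f(w["img"][:280],(800,400))])[:,:,::-1])
```

```text
(array([140.63540904, 239.81098901]), (575.70458984375, -264.39862060546875), [128.98330688476562, 276.15863037109375], np.float32(-11.254105)) (array([424.86285281, 244.15760561]), (514.3358154296875, -274.3421325683594), [200.98460388183594, 299.1902160644531], np.float32(1.114212))
```

View pics/s6.png

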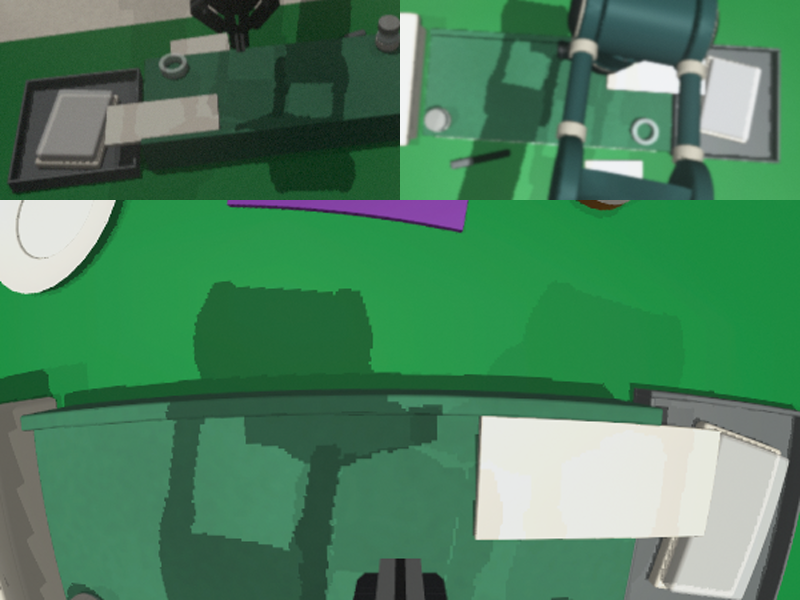

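The plate now sticks out over the tray end and looks flat against the lip. In the wrist part its corners are at (482,417), (720,430), (706,537) and (476,539), and the lip's end is at (662,408). I'll compute the overhang and angle from the corners.

Run:
```python
from workcell import imaging,bot
from h import *
np.set_printoptions(precision=4,suppress=True)
c=imaging.read_camera("scene");w=imaging.read_camera("wrist")
S=lambda p:(50+p[0]*.75,150+p[1]*.75)
def wr(p,z):
    u,v=p[0]*.7,(p[1]-200)*.7
    d=np.array([u-w["cx"],v-w["cy"]]);r=np.hypot(*d);th=r/w["fx"]
    k=np.r_[d/r*np.sin(th),np.cos(th)]@w["R"];o=-w["R"].T@w["t"]
    return o+k*((z-o[2])/k[2])
th=np.radians(-2.1);R=np.array([[np.cos(th),-np.sin(th)],[np.sin(th),np.cos(th)]]);o=np.array([.534,-.017])
f=lambda P:(P[:2]-o)@R*1000
for p in((217,95),(219,128),(106,106),(108,144)):print("scene",f(ray(c,S(p),.068)[0]))
for p,z in(((482,417),.068),((720,430),.068),((706,537),.068),((476,539),.068),((662,408),.074),((22,416),.074),((661,424),.074)):print("wrist",p,f(wr(p,z)))
s=bot.read_state();print(s["time"],s["tool_pos"])
```

```text
scene [  17.3158 -107.8989]
scene [  87.5499 -108.8024]
scene [  12.236  -289.4534]
scene [  91.8254 -282.5325]
wrist (482, 417) [  90.4573 -109.0824]
wrist (720, 430) [  90.3506 -286.7237]
wrist (706, 537) [   9.6568 -289.518 ]
wrist (476, 539) [  12.4352 -108.7685]
wrist (662, 408) [ 102.3863 -229.2176]
wrist (22, 416) [105.4306 222.0936]
wrist (661, 424) [  91.8792 -229.4884]
11.5 [ 0.581  -0.079   0.2019]
```

The plate centre is at y ≈ -0.198 m, with about 58 mm sticking out. Its back edge is on the lip and within about 1° of parallel, and the arm is clear. Handing in.

```bash
python3 -c "
from workcell import bot
print(bot.finish_job())"
```

```text
the job is handed in; nothing more can be done
None
```

I pushed the plate back against the lip, then along it until about 58 mm sticks out past the tray end. It lies flat, my last pictures show no sign that anything else moved, and the job is handed in; no verdict was returned.

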